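# Eject a filter cube and rack it

### The job

Press the ejector lever of the white station right down so that the filter cube rises, lift the cube out and stand it on the white mat to change your grip. Then take it by its ends and set it down fully home in the empty bay of the rack, window end to the rack's front (towards the robot) like the other cubes. The optics are delicate: do not drop or topple the cube, and leave everything else where it stands.

Things in the scene. Friction and masses are not known exactly. Their poses are not given: they have to be found in the camera images.
- cube: the filter cube to move: black block 44 (x) x 30 (y) x 40 mm tall, 85 to 170 g. Origin: centre of its underside, z up. Its -x end is the window end: round flush window, and a step (10 mm long, 5 mm deep) in the top, so that end is 35 mm tall. At the start it sits in the station's pocket, top 3 mm below the deck, long axis along the station's y, window end to the station's -y
- cube_window (a point): centre of the cube's window on its -x end face, 22 mm from the cube's axis and 17.5 mm above its underside
- station: fixed white ejector block, 84 (x) x 92 mm (y), flat deck 53 mm above the bench; origin at its underside, below the pocket's centre. Pocket 32 (x) x 46 mm (y). At each y end of it a cheek (32 mm wide, 27 to 36 mm from the centre) rises 34 mm above the deck and guards the cube's ends; the cube's long sides, facing the station's +-x, are free over the deck. The lever is on the -x side
- lever (a joint): ejector lever, hinged on a level line 46 mm out on the station's -x side, 46 mm above the bench; 0 = up as found, 0.44 rad = fully down (end stop). 5 to 8 N on its pad moves it; it stays where left. It raises the pocket's floor in proportion, 28 mm at full travel, and the cube with it: its underside is then 38 mm and its top 78 mm above the bench, 25 mm above the deck
- lever_pad (a point): top of the lever's steel press pad (30 x 34 mm), 100 mm from the hinge. Lever up: it slopes 0.2 rad up and outward, 71 mm above the bench, 143 mm from the station's centre; fully down: it slopes 0.24 rad downward, 27 mm above the bench
- mat: square white silicone mat, 110 x 110 x 3 mm, fixed on the bench; origin at the centre of its underside (top 3 mm higher). It is clear
- rack: fixed grey rack: base 66 (x) x 126 (y) x 4 mm, four walls (5 mm thick, 40 mm long in x, 42 mm high above the base) making three bays along its y, pitch 39 mm, 34 mm clear, open at both x ends but for a 4 mm high lip 25 to 30 mm from the middle. A cube stands in a bay long axis along x: its ends can be gripped, its sides cannot. Origin: centre of underside; -x = front, roughly to the robot
- bay: the one empty bay of the rack: a thin grey liner (38 x 26 mm, under 1 mm thick) on its floor. Origin: the middle of the bay at floor level (4 mm above the bench), where the cube's origin belongs; axes as the rack's
- spare_a: another cube, the same shape, standing in a bay of the rack, window end to the rack's front (-x); origin at the centre of its underside. Leave alone
- spare_b: a third cube, like spare_a, in another bay. Leave alone
- oil: bystander: small amber dropper bottle, 28 mm across, 62 mm tall; origin at the centre of its underside. Leave alone
- objective: bystander: microscope objective standing on its thread, steel, 32 mm across, 44 mm tall; origin at the centre of its underside. Leave alone
- canister: bystander: white round jar with black cap, 36 mm across, 55 mm tall; origin at the centre of its underside. Leave alone
- eyepiece: bystander: black eyepiece, stepped cylinder, 38 mm across, 50 mm tall; origin at the centre of its underside. Leave alone
- reagent: bystander: white plastic bottle, 58 mm across, 150 mm tall; origin at the centre of its underside. Leave alone
- beaker: bystander: glass beaker, 66 mm across, 85 mm tall; origin at the centre of its underside. Leave alone
- slidebox: bystander: slide box 30 x 85 x 24 mm lying flat; origin at the centre of its underside. Leave alone
There are look-alikes about, which are no part of the job. What is shaped like the cube but pink or yellow is not meant.

How it is judged:
By the outcome, as a careful person would: the job done as asked, in the order asked, and still so for the second after the job is handed in, with the robot touching nothing.
It also fails if it takes over 69 s, if anything falls off the work surface, if the arm or the gripper's body presses on something with over 40 N, if the wrist force passes 120 N, or if a joint passes its speed limit or range.

### The arm

A 6-joint arm with a two-finger parallel gripper is mounted at the origin on the work surface. World frame = base frame: x ahead of the robot, y to its left, z up, the work surface at z = 0. Lengths are in m, angles in rad, forces in N, time in s.
With the tool pointing down it reaches from about 0.35 to 0.725 m from the base axis. Payload 4.3 kg.
Tool frame: the origin (TCP) lies at the very end of the fingers, on their centre line; the grasp point (between the pads) lies 19 mm behind it; z points along the fingers, y is the line along which they close (so a half turn about z gives the same grasp; the last joint's range is limited). The gripper opens to 85 mm and grips with 20 to 120 N. Pads are 22 mm wide; open, the fingers measure 114 mm over their backs; the gripper's body (76 mm by 85 mm) begins 54 mm behind the grasp point. The pads swing forward as they close: fully open they stand 13 mm farther back than shut.
Start: joints at [1.185, 0.377, 0.081, 1.274, 0, 1.46], TCP at [0.157, 0.553, 0.231] pointing down, gripper open.
Joint ranges: [-2.72, 2.72], [-0.84, 1.66], [-1.02, 1.22], [-1.77, 2.12], [-1.37, 1.28], [-3.14, 3.14]. Speed limits (rad/s): [2.57, 2.57, 3.14, 3.14, 3.14, 3.14].

### API

Orientations are given as a rotation vector (axis times angle).
In Python, from plant import monitor, cams, ticket, spotter gives the robot as it stands.
- The arm moves only by the tool step_arm, never from a script. Its argument "plan" is a list of rows, each a list of 2 entries, a list of its own where there are three numbers: the shift along the tool's x, y, z in mm, then the turn about the tool's z in degrees. A call has exactly 5 rows; each row is the pose to reach, as a shift and turn from the pose commanded when the call began, along the tool's axes at that moment; what a row does not reach only later rows make up. A row lasts 1/10 s, in which the tool goes at most 50 mm and 8.59 degrees, less where a joint would pass 70% of its speed; a pose out of reach is approached as far as the arm can. A call with a gripper value outside its range is refused whole. "hand" is the finger opening in mm, from 0 to 85.4, set as the call begins (left out, the last holds). The fingers move at their own pace and stop on an object; "squeeze" is the grip in N (left out, the last holds). Time passes only in rows, so rows that repeat a pose let the fingers close, or fill a call up. It gives the time, the measured TCP pose, the force, the opening and the grip force at its end, in the units of the state.
- monitor.get_state(): the state, without advancing time (a new reading comes with each control period).
- cams.get_image(name): name is "scene" or "top"; returns a dict with "img" (480x640x3 uint8, red, green, blue), "z_map" (480x640 float32, m along the optical axis (not along the pixel's ray), 0 where there is no reading), "fov_y" (degrees; the focal length in pixels is half the picture's height over the tangent of half this angle, whatever the lens; pixels are square), "cx", "cy" (the principal point, pixels), "position" and "rotation" of the camera in the world. Camera axes: x right, y up, looking along -z (the intrinsics and any distortion apply to the point x, -y, -z); pixel columns grow to the right and rows downward; lengths in m; the calibration is good to about 2 mm. A picture is of the moment at which its call begins.
- ticket.finish_job(): hands the job in; it is judged then, once.
Trained networks look in the newest picture that a camera, given by its name, has taken for a name from the list of things; names that differ only in an ending like _2 or _b are one class to them, and where a whole thing is asked for, a point or a joint stands for the part that bears it (a point fixed in the world has none). Each returns a list of dicts, best first, with "p" (0 to 1); they miss things now and then, are a little off and sometimes report something else, mostly with a low value. They report only what shows in the picture. A call takes as long as a camera call. They do not tell look-alikes from the thing itself.
- spotter.spot_in(camera, label): "position" ([x, y, z] in m, in world coordinates, good to about 4 mm: the middle of the surface that is visible of it).
- spotter.cut_out(camera, label): "region" (480x640 bool, what is visible of it).
- spotter.tip_of(camera, label): "position" ([x, y, z] in m, in world coordinates, good to about 4 mm: a listed point, or the origin of a listed thing).
The state is a dict: "time": time; "q": joint angles; "qd": joint speeds; "joint_efforts": joint torques, N m; "tcp_pos": TCP position; "tool_rot": TCP orientation; "contact_force": force on the tool from outside, world axes, zero at the start; "torque": the same for the moment, N m; "opening": finger opening in m; "gripper_force": force on a finger pad.
Only numpy, scipy, OpenCV 4.12 (cv2) and the standard library are available. Lean on these libraries where they do the work, as an engineer would, in place of code of your own. Each camera call takes 0.05 s, during which the arm holds its last target. There are 200 camera calls.

## Working session

There is one attempt and no reset: what is moved stays moved. The work goes in short steps, Python scripts to look and compute and a tool call to move; the robot and the scene stay as the last step left them, time stands still between calls to the robot, and variables do not carry over. Pictures are saved under pics/ and viewed, at most 10 in all, crops included, and the job is handed in when it is done.

Besides the shell and the picture viewer there is one more tool, called after ">>>" as name([rows], argument=value, ...), one row to a line, values as JSON. step_arm: Moves the arm, as the interface text tells. Its arguments: {"type":"object","properties":{"plan":{"type":"array","items":{"type":"array"}},"hand":{"type":"number"},"squeeze":{"type":"number"}},"required":["plan"]}

```bash
mkdir -p pics; ls; cat > h.py <<'E'
import numpy as np, cv2
from plant import monitor, cams, ticket, spotter
def pts(d):
    h,w=d["z_map"].shape; f=h/2/np.tan(np.radians(d["fov_y"])/2)
    u,v=np.meshgrid(np.arange(w),np.arange(h)); z=d["z_map"]
    P=np.stack([(u-d["cx"])/f*z,-(v-d["cy"])/f*z,-z],-1)
    R=np.array(d["rotation"])
    return P@R.T+np.array(d["position"])
def save(n,img,s=1):
    cv2.imwrite("pics/"+n,cv2.resize(cv2.cvtColor(img,cv2.COLOR_RGB2BGR),None,fx=s,fy=s,interpolation=cv2.INTER_CUBIC))
E
python3 - <<'E'
from h import *
for c in ["scene","top"]:
    d=cams.get_image(c); save(c+"1.png",d["img"]); print(c,{k:v for k,v in d.items() if k not in("img","z_map")})
    for l in ["cube","station","lever_pad","mat","rack","bay","spare_a","cube_window"]:
        print(l,[(np.round(r["position"],3).tolist(),round(r["p"],2)) for r in spotter.tip_of(c,l)])
print(monitor.get_state())
E
```

```text
pics
scene {'fov_y': 48.80586624948183, 'cx': 311.3098173148158, 'cy': 241.45992745021465, 'position': array([1.39088431, 0.29288914, 0.72476207]), 'rotation': array([0.64297494, 0.84156454, 1.64387027])}
cube [([0.702, -0.342, 0.0], 0.81), ([0.697, -0.236, -0.0], 0.74), ([0.582, -0.292, 0.009], 0.51)]
station [([0.575, -0.295, -0.001], 0.56)]
lever_pad [([0.449, -0.335, 0.071], 0.75)]
mat [([0.59, -0.003, -0.003], 0.62), ([0.576, 0.263, 0.003], 0.52)]
rack [([0.57, 0.26, -0.0], 0.84), ([0.403, 0.477, 0.001], 0.39)]
bay [([0.575, 0.264, 0.004], 0.44)]
spare_a [([0.56, 0.224, -0.002], 0.96), ([0.587, 0.301, -0.001], 0.72)]
cube_window [([0.682, -0.332, 0.019], 0.78), ([0.42, 0.139, -0.004], 0.54), ([0.59, -0.316, 0.026], 0.5)]
top {'fov_y': 44.249678867208466, 'cx': 321.01885371557415, 'cy': 239.68298814808932, 'position': array([0.45744824, 0.08792451, 1.41832041]), 'rotation': array([ 0.04273556, -0.07055308, -1.57610936])}
cube [([0.578, -0.293, 0.011], 0.61), ([0.701, -0.34, 0.001], 0.54), ([0.699, -0.237, -0.001], 0.51)]
station [([0.582, -0.295, -0.002], 0.76), ([0.586, 0.296, 0
[... 428 characters left out ...]
, 0.23)]
{'time': 0.9, 'q': array([1.18469213e+00, 3.77282289e-01, 8.10136824e-02, 1.27442322e+00,
       4.95322940e-06, 1.46048490e+00]), 'qd': array([-1.15696945e-03,  9.05469094e-05,  5.83080504e-05,  7.79209407e-04,
        6.76714737e-04,  6.58584995e-04]), 'joint_efforts': array([-2.66299339e-04, -4.63514149e+01,  2.70156956e+01,  1.24777453e-04,
       -1.32864611e-04,  7.31657678e-06]), 'tcp_pos': array([0.1565898 , 0.55330194, 0.2313448 ]), 'tool_rot': array([4.31839744e-01, 3.11174994e+00, 1.61031543e-04]), 'contact_force': array([-0.03373661, -0.48150523, -0.28659277]), 'torque': array([-0.02253791,  0.02937821,  0.03283692]), 'gripper_force': 0.0, 'opening': 0.08542069213067437}
```

```bash
sed -i 's/R=np.array(d\["rotation"\])/R=cv2.Rodrigues(np.array(d["rotation"]))[0]/' h.py
```

```text
(no output)
```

View pics/top1.png

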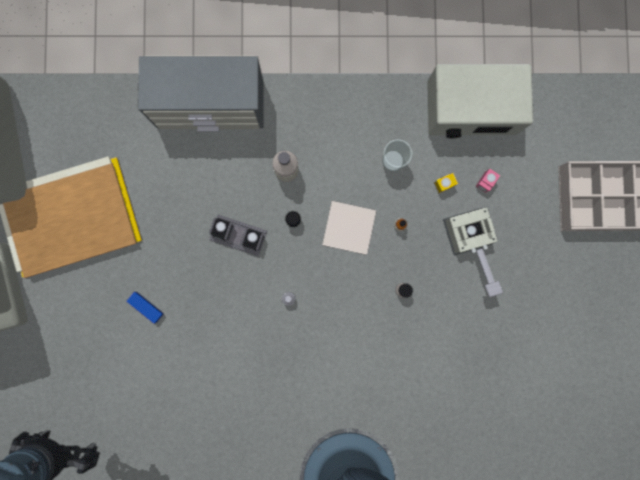

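View pics/scene1.png

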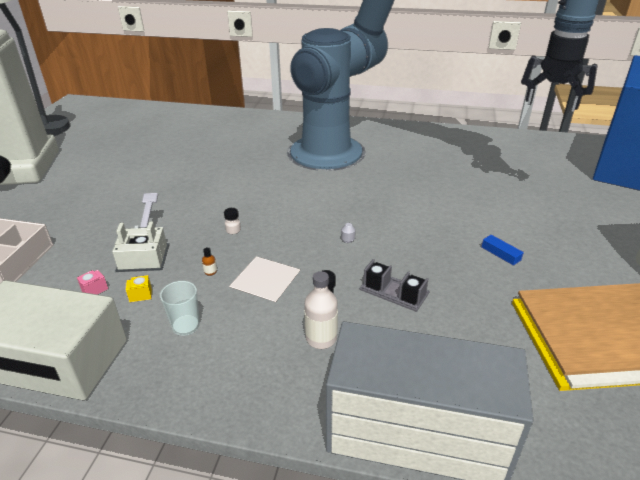

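```bash
python3 - <<'E'
from h import *
d=cams.get_image("top"); P=pts(d); np.save("top0.npy",P)
im=d["img"]
def rect(m):
    q=P[m][:,:2]; (c,s,a)=cv2.minAreaRect((q*1000).astype(np.float32)); return np.round(c,1),np.round(s,1),round(a,1),m.sum()
def near(x,y,r): return np.hypot(P[...,0]-x,P[...,1]-y)<r
Z=P[...,2]
print("bench",np.median(Z[near(.5,-.15,.03)]))
st=near(.579,-.295,.072)
print("station>45mm",rect(st&(Z>.045)&(Z<.06)), "cheeks",rect(st&(Z>.08)))
q=P[st&(Z>.08)];print("cheek z",np.median(q[:,2]))
lv=near(.446,-.332,.035)&(Z>.03);print("pad",rect(lv),P[lv].mean(0))
lab=im.astype(int)
m=near(.591,-.005,.09)&(lab.min(-1)>185);print("mat",rect(m))
rk=near(.574,.262,.085)&(Z>.015);print("rack",rect(rk))
q=P[near(.574,.262,.085)];print(np.histogram(q[:,2],bins=np.arange(-.005,.06,.004)))
rk=near(.574,.262,.075)&(Z>.038);print("rack top",rect(rk))
for l in ["cube","station","rack","spare_a","mat"]:
    for r in spotter.cut_out("top",l)[:2]:
        print(l,round(r["p"],2),rect(r["region"]&(Z>-.01)))
a=cv2.resize(im[195:305,430:510],None,fx=5,fy=5,interpolation=3);b=cv2.resize(im[200:255,195:275],None,fx=5,fy=5,interpolation=3)
b=np.vstack([b,np.zeros((275,400,3),np.uint8)])
save("c1.png",np.hstack([a,b]))
E
```

```text
bench -0.0010094958350328476
station>45mm (array([ 564.4, -297. ]), array([114.4,  93.5]), 16.1, np.int64(1263)) cheeks (array([ 578.5, -292.7]), array([30.3, 73.8]), 15.5, np.int64(117))
cheek z 0.0858136882541547
pad (array([ 452.5, -328.5]), array([54.2, 34.5]), 16.7, np.int64(268)) [ 0.44794677 -0.32949577  0.067349  ]
mat (array([589.7,  -5.1]), array([105.7, 106.1]), 77.6, np.int64(1871))
rack (array([572.1, 261.3]), array([122.6,  44.3]), 71.2, np.int64(752))
(array([ 909, 1286,  538,  181,   33,    9,    8,   14,   22,   39,  118,
        221,  239,   74,    8,    0]), array([-0.005, -0.001,  0.003,  0.007,  0.011,  0.015,  0.019,  0.023,
        0.027,  0.031,  0.035,  0.039,  0.043,  0.047,  0.051,  0.055,
        0.059]))
rack top (array([572.2, 261.3]), array([122.6,  43.6]), 71.2, np.int64(579))
cube 0.88 (array([ 704.5, -346.9]), array([40.1, 65.6]), 52.2, np.int64(376))
cube 0.73 (array([ 528.4, -112.3]), array([ 30.9, 423.7]), 15.3, np.int64(216))
station 0.7 (array([ 543.4, -149.7]), array([459.5, 210.4]), 85.3, np.int64(2098))
station 0.61 (array([ 521. , -115.3]), array([ 35.4, 425.9]), 18.0, np.int64(249))
rack 0.88 (array([546.8, 200.4]), array([277.3,  75.3]), 66.7, np.int64(950))
rack 0.54 (array([606.5, 126.1]), array([32.7, 35.4]), 88.9, np.int64(185))
spare_a 0.62 (array([534.6, 195.4]), array([260.7,  44.9]), 64.1, np.int64(255))
spare_a 0.52 (array([524. , 157.6]), array([186.6,  48. ]), 60.7, np.int64(265))
mat 0.59 (array([543.5,   6.3]), array([114.7, 207.7]), 75.4, np.int64(2076))
```

View pics/c1.png

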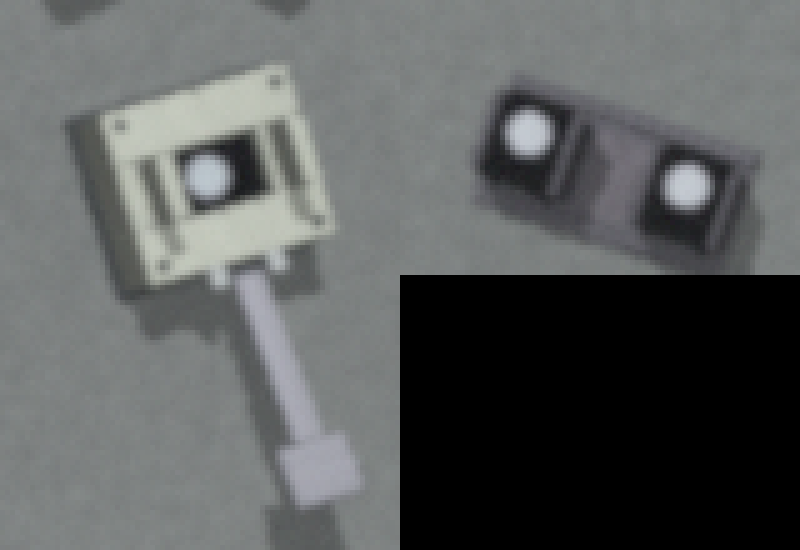

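The cube in the station sits at top px (473,230). It is black, with a white disc on top and its window end to the right. The look-alikes are the yellow block (447,183), the pink block (489,179) and the spares in the rack at (221,228) and (253,238). I choose the black one in the station, and the close crop confirms it. The lever pad is at (493,290), the mat at (350,228), and the empty bay is the middle one at (237,233).

```bash
cat >> h.py <<'E'
def pose():
    s=monitor.get_state(); R=cv2.Rodrigues(s["tool_rot"])[0]
    return s["tcp_pos"],np.degrees(np.arctan2(R[1,1],R[0,1])),R,s
def go(*wps):
    "waypoints (x,y,z mm,yaw of tool y deg): prints tool shift and turn for each from the one before"
    p,a,R,s=pose(); p=p*1000
    print("t",round(s["time"],2),"now",p.round(1),round(a,1),"tilt",R[:,2].round(3),"F",s["contact_force"].round(1),"open",round(s["opening"]*1000,1),"q6",round(s["q"][5],2))
    for x,y,z,b in wps:
        c,n=np.cos(np.radians(a)),np.sin(np.radians(a)); d=np.array([x,y,z])-p
        print("shift",np.round([-n*d[0]+c*d[1],c*d[0]+n*d[1],-d[2]],1),"turn",round((a-b+180)%360-180,1),"dist",round(np.linalg.norm(d)))
        p=np.array([x,y,z]);a=b
E
python3 -c "
from h import *
go((360,330,200,54.2),(500,130,180,34.2),(500,-100,150,15.8),(441,-332,120,15.8))"
```

```text
t 1.2 now [156.6 553.3 231.3] 74.2 tilt [ 0.  0. -1.] F [-0.3 -0.3  0.7] open 85.4 q6 1.46
shift [-256.5 -159.5   31.3] turn 20.0 dist 304
shift [-230.5  -80.3   20. ] turn 20.0 dist 245
shift [-190.2 -129.3   30. ] turn 18.4 dist 232
shift [-207.2 -119.9   30. ] turn 0.0 dist 241
```

>>> step_arm([
  [[-42,-26,5],4],
  [[-84,-52,10],8],
  [[-126,-78,15],12],
  [[-168,-104,20],16],
  [[-210,-130,25],20],
], hand=0)

```text
time: 1.7
tcp_pos: [0.3243, 0.3696, 0.2063]
tool_rot: [0.969, 2.988, 0.001]
contact_force: [0.8, 1.1, 0.5]
opening: 0.0122
gripper_force: 0.0
```

```bash
python3 -c "
from h import *
go((480,210,190,34.2),(510,-20,160,15.8),(441,-230,140,15.8),(441,-332,100,15.8))"
```

```text
t 1.7 now [324.3 369.6 206.3] 54.1 tilt [ 0.001  0.001 -1.   ] F [0.8 1.1 0.5] open 12.2 q6 1.35
shift [-219.7  -37.8   16.3] turn 19.9 dist 224
shift [-207.1 -104.5   30. ] turn 18.4 dist 234
shift [-183.3 -123.6   20. ] turn 0.0 dist 222
shift [-98.1 -27.8  40. ] turn 0.0 dist 110
```

>>> step_arm([
  [[-44,-8,3],4],
  [[-88,-16,6],8],
  [[-132,-24,9],12],
  [[-176,-32,12],16],
  [[-220,-38,16],20],
])

```text
time: 2.2
tcp_pos: [0.4806, 0.21, 0.1905]
tool_rot: [1.474, 2.774, 0.001]
contact_force: [0.1, 1.3, 0.2]
opening: -0.0
gripper_force: 0.0
```

>>> step_arm([
  [[-42,-21,6],4],
  [[-84,-42,12],8],
  [[-126,-63,18],12],
  [[-168,-84,24],16],
  [[-207,-104,30],18.4],
])

```text
time: 2.7
tcp_pos: [0.51, -0.0203, 0.1603]
tool_rot: [1.898, 2.503, 0.001]
contact_force: [-0.1, -0.5, -0.1]
opening: -0.0001
gripper_force: 0.0
```

>>> step_arm([
  [[-37,-25,4],0],
  [[-74,-50,8],0],
  [[-111,-75,12],0],
  [[-148,-100,16],0],
  [[-183,-124,20],0],
])

```text
time: 3.2
tcp_pos: [0.4396, -0.2299, 0.1404]
tool_rot: [1.895, 2.505, 0.0]
contact_force: [0.4, -1.1, 0.2]
opening: 0.0001
gripper_force: 0.0
```

>>> step_arm([
  [[-33,-10,12],0],
  [[-66,-20,24],0],
  [[-98,-28,40],0],
  [[-98,-28,40],0],
  [[-98,-28,40],0],
])

```text
time: 3.7
tcp_pos: [0.4395, -0.33, 0.0997]
tool_rot: [-1.896, -2.503, -0.001]
contact_force: [0.3, -0.4, 0.6]
opening: -0.0001
gripper_force: 0.0
```

```bash
python3 -c "
from h import *
go((441,-332,76,15.8),(441,-332,27,15.8))
d=cams.get_image('scene');save('s2.png',d['img'][150:300,60:260],4)"
```

```text
t 3.7 now [ 439.5 -330.    99.7] 15.7 tilt [-0.001  0.001 -1.   ] F [ 0.3 -0.4  0.6] open -0.1 q6 0.54
shift [-2.4  0.9 23.7] turn -0.1 dist 24
shift [ 0.  0. 49.] turn 0.0 dist 49
```

View pics/s2.png

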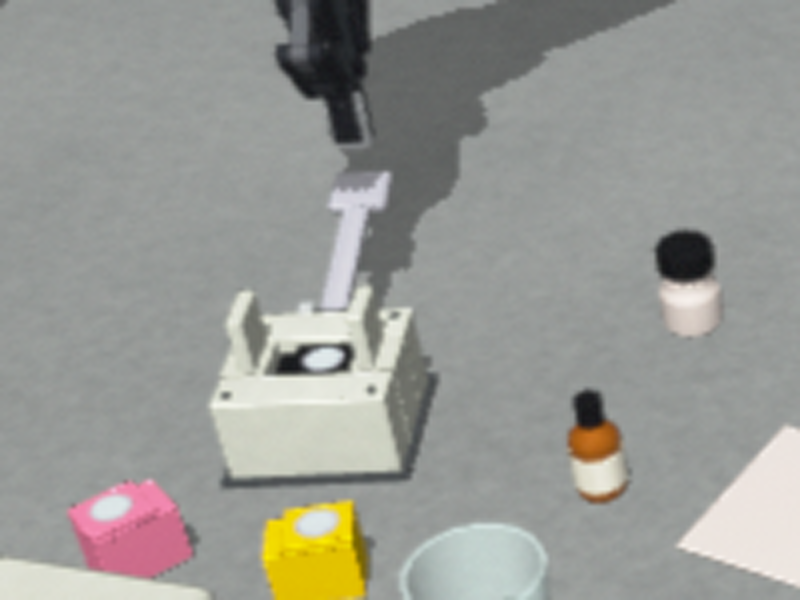

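The crop shows the closed fingertips (350,140) just above the lever pad (360,185). Next I press down.

>>> step_arm([
  [[-2,1,12],0],
  [[-2,1,22],0],
  [[-2,1,30],0],
  [[-2,1,38],0],
  [[-2,1,45],0],
])

```text
time: 4.25
tcp_pos: [0.4406, -0.3313, 0.0549]
tool_rot: [-1.894, -2.505, 0.003]
contact_force: [-2.7, -0.4, 5.2]
opening: -0.0002
gripper_force: 2.8
```

>>> step_arm([
  [[0,0,5],0],
  [[0,0,10],0],
  [[0,0,14],0],
  [[0,0,18],0],
  [[0,0,22],0],
])

```text
time: 4.75
tcp_pos: [0.4411, -0.3312, 0.0332]
tool_rot: [-1.894, -2.505, 0.001]
contact_force: [-1.4, 1.2, 5.4]
opening: -0.0002
gripper_force: 2.9
```

>>> step_arm([
  [[0,0,2],0],
  [[0,0,3],0],
  [[0,0,4],0],
  [[0,0,5],0],
  [[0,0,5],0],
])

```text
time: 5.25
tcp_pos: [0.4418, -0.331, 0.0285]
tool_rot: [1.894, 2.506, 0.001]
contact_force: [-1.3, 1.6, 5.3]
opening: 0.0001
gripper_force: 2.9
```

>>> step_arm([
  [[0,0,0.5],0],
  [[0,0,1],0],
  [[0,0,1.5],0],
  [[0,0,2],0],
  [[0,0,2],0],
])

```text
time: 5.75
tcp_pos: [0.442, -0.3311, 0.028]
tool_rot: [1.894, 2.506, 0.001]
contact_force: [-4.4, 4.4, 18.2]
opening: -0.0001
gripper_force: 8.6
```

>>> step_arm([
  [[0,0,-20],0],
  [[0,0,-50],0],
  [[0,0,-85],0],
  [[0,0,-122],0],
  [[0,0,-122],0],
])

```text
time: 6.25
tcp_pos: [0.4444, -0.3338, 0.1533]
tool_rot: [1.889, 2.499, -0.001]
contact_force: [1.1, -0.3, -0.6]
opening: 0.0002
gripper_force: 0.0
```

```bash
python3 - <<'E'
from h import *
go((578.5,-292.7,150,15.8))
d=cams.get_image("top");P=pts(d);Z=P[...,2]
st=np.hypot(P[...,0]-.5785,P[...,1]+.2927)<.024
m=st&(Z>.066)&(Z<.084);q=P[m];r=cv2.minAreaRect((q[:,:2]*1000).astype(np.float32));print("cube top",m.sum(),np.median(q[:,2]),r)
d=cams.get_image("scene");save("s3.png",d["img"][190:290,90:223],6)
E
```

```text
t 6.25 now [ 444.4 -333.8  153.3] 15.8 tilt [ 0.007 -0.006 -1.   ] F [ 1.1 -0.3 -0.6] open 0.2 q6 0.54
shift [  3.  140.3   3.3] turn 0.0 dist 140
cube top 242 0.07621889970617501 ((578.797607421875, -292.899169921875), (29.76771354675293, 45.29535675048828), 16.25728988647461)
```

View pics/s3.png

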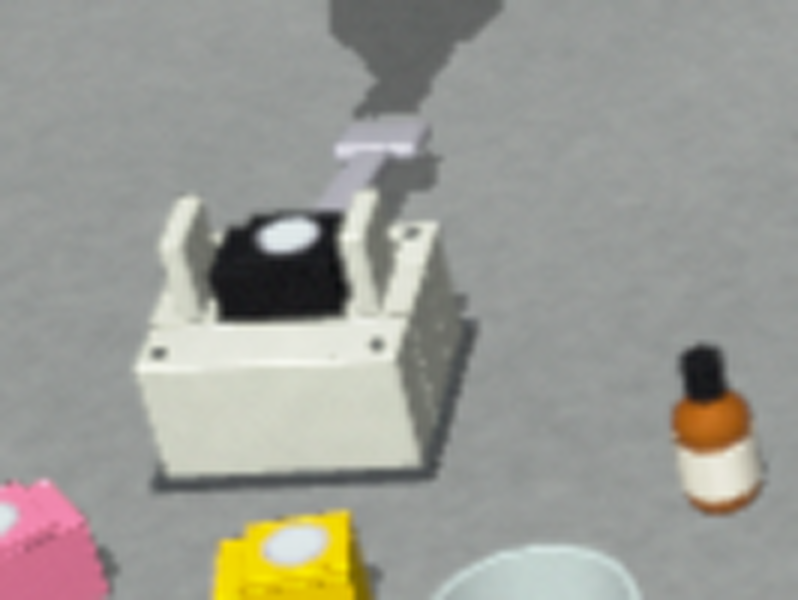

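The cube (280,265) has risen above the deck and the lever is down. I move over the cube and descend.

>>> step_arm([
  [[1,35,0],0],
  [[1,70,1],0],
  [[2,105,2],0],
  [[3,140,3],0],
  [[3,140,3],0],
], hand=60)

```text
time: 6.85
tcp_pos: [0.5778, -0.2881, 0.142]
tool_rot: [-1.888, -2.507, -0.002]
contact_force: [0.2, -0.0, 0.5]
opening: 0.0602
gripper_force: 0.0
```

```bash
python3 -c "
from h import *
go((578.7,-292.8,80,15.9),(578.7,-292.8,56,15.9))"
```

```text
t 6.85 now [ 577.8 -288.1  142. ] 16.0 tilt [-0.001  0.003 -1.   ] F [ 0.2 -0.   0.5] open 60.2 q6 0.73
shift [-4.8 -0.5 62. ] turn 0.1 dist 62
shift [ 0.  0. 24.] turn 0.0 dist 24
```

>>> step_arm([
  [[-5,-0.5,15],0],
  [[-5,-0.5,30],0],
  [[-5,-0.5,45],0],
  [[-5,-0.5,58],0],
  [[-5,-0.5,62],0],
])

```text
time: 7.35
tcp_pos: [0.5735, -0.295, 0.08]
tool_rot: [-1.893, -2.5, 0.001]
contact_force: [-0.2, -0.1, -0.1]
opening: 0.0603
gripper_force: 0.0
```

>>> step_arm([
  [[0,0,7],0],
  [[0,0,14],0],
  [[0,0,19],0],
  [[0,0,22],0],
  [[0,0,24],0],
])

```text
time: 7.85
tcp_pos: [0.5764, -0.2955, 0.0592]
tool_rot: [1.895, 2.506, 0.0]
contact_force: [-0.9, -0.5, -0.0]
opening: 0.0596
gripper_force: 0.0
```

```bash
python3 -c "
from h import *
d=cams.get_image('top');cams.get_image('top')
go((578.7,-292.8,56,15.9))"
```

```text
t 7.95 now [ 576.3 -295.4   59.2] 15.8 tilt [ 0.  0. -1.] F [0.5 0.7 0.5] open 60.4 q6 0.72
shift [1.9 3.  3.2] turn -0.1 dist 5
```

>>> step_arm([
  [[2,3,1],0],
  [[2,3,3],0],
  [[2,3,3],0],
  [[2,3,3],0],
  [[2,3,3],0],
])

```text
time: 8.45
tcp_pos: [0.5787, -0.2928, 0.0563]
tool_rot: [1.895, 2.506, 0.0]
contact_force: [0.2, -0.6, -0.4]
opening: 0.0598
gripper_force: 0.0
```

>>> step_arm([
  [[0,0,0],0],
  [[0,0,0],0],
  [[0,0,0],0],
  [[0,0,0],0],
  [[0,0,0],0],
], hand=25, squeeze=30)

```text
time: 8.95
tcp_pos: [0.579, -0.2928, 0.0565]
tool_rot: [1.895, 2.505, 0.001]
contact_force: [1.8, 0.3, 0.6]
opening: 0.0294
gripper_force: 33.3
```

>>> step_arm([
  [[0,0,-5],0],
  [[0,0,-15],0],
  [[0,0,-30],0],
  [[0,0,-50],0],
  [[0,0,-70],0],
])

```text
time: 9.45
tcp_pos: [0.5775, -0.2927, 0.1272]
tool_rot: [-1.894, -2.504, 0.002]
contact_force: [-0.9, -1.2, -1.4]
opening: 0.0296
gripper_force: 33.1
```

>>> step_arm([
  [[0,0,-15],0],
  [[0,0,-25],0],
  [[0,0,-30],0],
  [[0,0,-30],0],
  [[0,0,-30],0],
])

```text
time: 9.95
tcp_pos: [0.5781, -0.2926, 0.1555]
tool_rot: [-1.894, -2.504, 0.0]
contact_force: [0.2, 0.5, -1.2]
opening: 0.0293
gripper_force: 33.1
```

```bash
python3 -c "
from h import *
go((590,-180,156,0),(592,-5,130,-29.7),(592,-5,25,-29.7))
d=cams.get_image('scene');save('s4.png',d['img'][140:290,60:260],4)"
```

```text
t 9.95 now [ 578.1 -292.6  155.5] 15.8 tilt [-0.001  0.001 -1.   ] F [ 0.2  0.5 -1.2] open 29.3 q6 0.73
shift [105.1  42.1  -0.5] turn 15.8 dist 113
shift [175.   2.  26.] turn 29.7 dist 177
shift [  0.   0. 105.] turn 0.0 dist 105
```

View pics/s4.png

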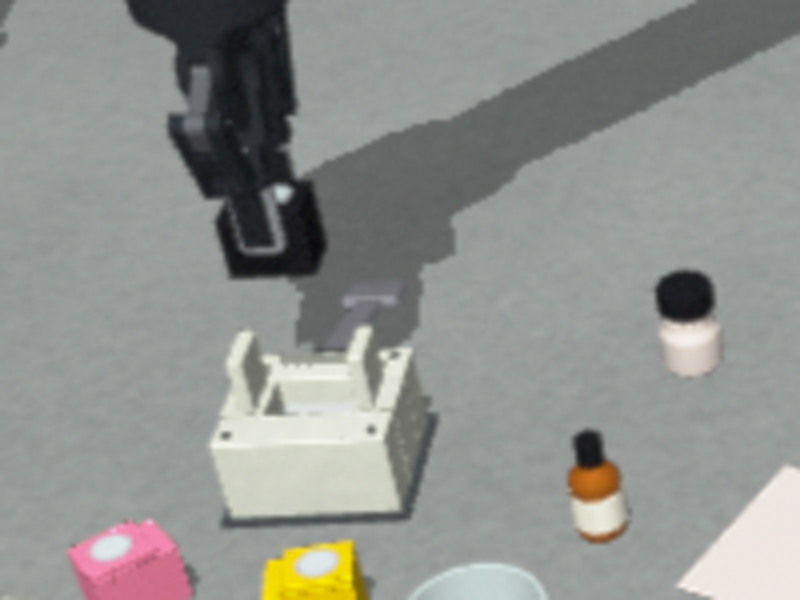

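The cube is held level at crop (270,230) and the pocket is empty. Next is the mat.

>>> step_arm([
  [[15,6,0],2],
  [[40,16,0],6],
  [[65,26,0],10],
  [[85,34,0],13],
  [[105,42,0],15.8],
])

```text
time: 10.5
tcp_pos: [0.5898, -0.179, 0.1552]
tool_rot: [-2.222, -2.218, 0.001]
contact_force: [-0.6, -0.5, -1.0]
opening: 0.0295
gripper_force: 33.1
```

>>> step_arm([
  [[35,0,0],7],
  [[75,1,4],14],
  [[115,1,12],21],
  [[150,2,20],26],
  [[175,2,26],29.7],
])

```text
time: 11.0
tcp_pos: [0.5913, -0.0028, 0.1289]
tool_rot: [-2.716, -1.575, 0.002]
contact_force: [0.3, -0.5, -0.3]
opening: 0.0296
gripper_force: 33.1
```

>>> step_arm([
  [[0,0,15],0],
  [[0,0,40],0],
  [[0,0,65],0],
  [[0,0,80],0],
  [[0,0,85],0],
])

```text
time: 11.5
tcp_pos: [0.5899, -0.0049, 0.0424]
tool_rot: [-2.714, -1.576, 0.007]
contact_force: [0.4, -0.1, -1.0]
opening: 0.0296
gripper_force: 33.1
```

```bash
python3 -c "
from h import *
cams.get_image('top')
go((592,-5,25,-29.7),(592,-5,21,-29.7))"
```

```text
t 11.55 now [590.3  -5.1  42.8] -29.7 tilt [-0.005  0.001 -1.   ] F [-0.1 -0.2 -1.5] open 29.6 q6 1.97
shift [ 0.9  1.4 17.8] turn -0.0 dist 18
shift [0. 0. 4.] turn 0.0 dist 4
```

>>> step_arm([
  [[0,0,6],0],
  [[0,0,11],0],
  [[0,0,14],0],
  [[0,0,16],0],
  [[0,0,18],0],
])

```text
time: 12.05
tcp_pos: [0.5927, -0.0054, 0.0275]
tool_rot: [2.716, 1.578, 0.001]
contact_force: [-0.0, -0.4, -0.8]
opening: 0.0294
gripper_force: 33.1
```

>>> step_arm([
  [[0,0,1],0],
  [[0,0,2],0],
  [[0,0,3],0],
  [[0,0,3],0],
  [[0,0,3],0],
])

```text
time: 12.55
tcp_pos: [0.5925, -0.0053, 0.0243]
tool_rot: [-2.717, -1.578, -0.0]
contact_force: [-0.6, 0.1, -0.8]
opening: 0.0291
gripper_force: 33.1
```

>>> step_arm([
  [[0,0,1],0],
  [[0,0,1.5],0],
  [[0,0,2],0],
  [[0,0,2.5],0],
  [[0,0,2.5],0],
])

```text
time: 13.05
tcp_pos: [0.5924, -0.0053, 0.0217]
tool_rot: [-2.716, -1.578, 0.0]
contact_force: [-0.0, 0.4, -0.7]
opening: 0.0294
gripper_force: 33.1
```

>>> step_arm([
  [[0,0,0.4],0],
  [[0,0,0.8],0],
  [[0,0,1.2],0],
  [[0,0,1.2],0],
  [[0,0,1.2],0],
])

```text
time: 13.55
tcp_pos: [0.5925, -0.0053, 0.0215]
tool_rot: [2.716, 1.578, 0.001]
contact_force: [-2.9, -0.2, 5.7]
opening: 0.0295
gripper_force: 34.0
```

>>> step_arm([
  [[0,0,0.3],0],
  [[0,0,0.3],0],
  [[0,0,0.3],0],
  [[0,0,0.3],0],
  [[0,0,0.3],0],
], hand=60)

```text
time: 14.05
tcp_pos: [0.5925, -0.0053, 0.0202]
tool_rot: [-2.716, -1.578, -0.0]
contact_force: [-0.4, 0.2, -0.8]
opening: 0.0597
gripper_force: 0.0
```

>>> step_arm([
  [[0,0,-15],0],
  [[0,0,-40],0],
  [[0,0,-65],0],
  [[0,0,-90],0],
  [[0,0,-90],0],
])

```text
time: 14.55
tcp_pos: [0.5954, -0.0056, 0.1142]
tool_rot: [2.713, 1.576, 0.009]
contact_force: [0.5, -0.5, 1.2]
opening: 0.0599
gripper_force: 0.0
```

>>> step_arm([
  [[-40,0,-10],-8],
  [[-80,0,-20],-16],
  [[-115,0,-30],-24],
  [[-115,0,-30],-32],
  [[-115,0,-30],-40],
], hand=75)

```text
time: 15.05
tcp_pos: [0.5347, -0.1063, 0.1398]
tool_rot: [-2.009, -2.415, 0.0]
contact_force: [-1.3, -0.6, -0.1]
opening: 0.0748
gripper_force: 0.0
```

```bash
python3 - <<'E'
from h import *
d=cams.get_image("top");P=pts(d);Z=P[...,2]
save("t5.png",d["img"][170:290,200:400],4)
def near(x,y,r): return np.hypot(P[...,0]-x,P[...,1]-y)<r
m=near(.5925,-.0053,.05)&(Z>.025)&(Z<.06);q=P[m];r=cv2.minAreaRect((q[:,:2]*1000).astype(np.float32));print("cube",m.sum(),np.median(q[:,2]),r,q.mean(0))
b=cv2.boxPoints(r);print(b)
for l in("cube","cube_window"): print([(np.round(x["position"],3),round(x["p"],2)) for x in spotter.tip_of("top",l)])
go((592.5,-5.3,120,60))
# rack: spares' discs
m=near(.572,.261,.08)&(d["img"].min(-1)>190);n,L,S,C=cv2.connectedComponentsWithStats(m.astype(np.uint8))
for i in range(1,n): print("disc",S[i,4],np.median(P[L==i],0))
E
```

```text
cube 249 0.040767689067003454 ((590.6001586914062, -6.445615768432617), (44.17399597167969, 30.957801818847656), 59.873531341552734) [ 0.58991249 -0.00598184  0.04049093]
[[566.12646   -17.780075 ]
 [592.90247   -33.318115 ]
 [615.07385     4.8888435]
 [588.29785    20.426884 ]]
[(array([ 0.701, -0.241,  0.   ]), 0.85), (array([ 0.591, -0.006,  0.004]), 0.82), (array([0.588, 0.296, 0.002]), 0.74), (array([ 0.698, -0.342,  0.   ]), 0.63)]
[(array([ 0.58 , -0.026,  0.023]), 0.73), (array([ 0.686, -0.328,  0.018]), 0.71), (array([ 0.709, -0.262,  0.015]), 0.69)]
t 15.2 now [ 535.  -105.2  139.5] 10.1 tilt [-0.001  0.    -1.   ] F [ 0.1  0.  -0.6] open 75.1 q6 1.08
shift [88.2 74.2 19.5] turn -49.9 dist 117
disc 31 [0.58962468 0.2982427  0.04447356]
disc 29 [0.56392889 0.22420828 0.04334487]
```

View pics/t5.png

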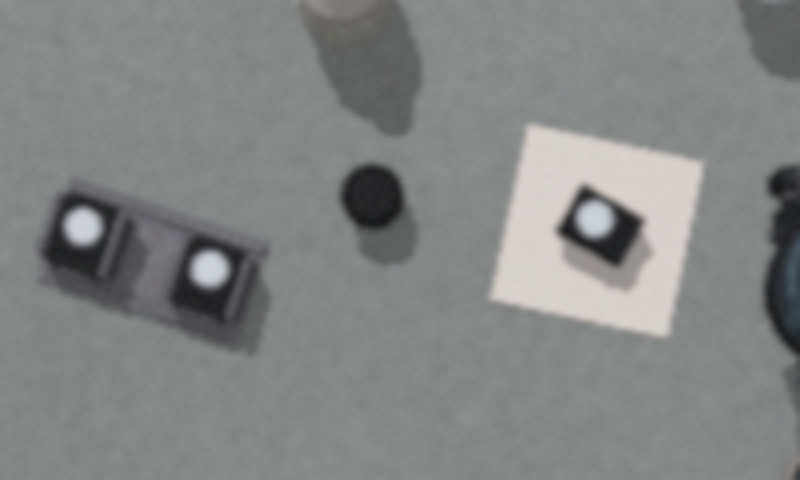

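The cube stands upright on the mat at crop (598,225), with yaw about 60°. The empty bay is the middle one at (150,255). Next I grip it by its ends.

>>> step_arm([
  [[22,18,-5],-8],
  [[44,37,-5],-16],
  [[66,55,0],-24],
  [[87,74,5],-32],
  [[87,74,10],-40],
])

```text
time: 15.7
tcp_pos: [0.5942, -0.0031, 0.1294]
tool_rot: [1.056, 2.958, 0.002]
contact_force: [-0.5, -1.6, 0.4]
opening: 0.0749
gripper_force: 0.0
```

>>> step_arm([
  [[0,0,0],-5],
  [[0,0,0],-10],
  [[0,0,0],-10],
  [[0,0,0],-10],
  [[0,0,0],-10],
])

```text
time: 16.2
tcp_pos: [0.5927, -0.0063, 0.1301]
tool_rot: [-0.808, -3.036, -0.0]
contact_force: [-0.2, -0.9, 0.5]
opening: 0.075
gripper_force: 0.0
```

```bash
python3 -c "
from h import *
go((592,-6.2,62,60),(592,-6.2,12,60))"
```

```text
t 16.2 now [592.7  -6.3 130.1] 60.2 tilt [-0.  0. -1.] F [-0.2 -0.9  0.5] open 75.0 q6 0.4
shift [ 0.6 -0.3 68.1] turn 0.2 dist 68
shift [ 0.  0. 50.] turn 0 dist 50
```

>>> step_arm([
  [[0.5,0,20],0],
  [[0.5,0,40],0],
  [[0.5,0,55],0],
  [[0.5,0,64],0],
  [[0.5,0,68],0],
])

```text
time: 16.7
tcp_pos: [0.5917, -0.0061, 0.0614]
tool_rot: [-0.806, -3.035, 0.0]
contact_force: [-0.5, 0.7, -0.5]
opening: 0.0752
gripper_force: 0.0
```

>>> step_arm([
  [[0,0,15],0],
  [[0,0,28],0],
  [[0,0,38],0],
  [[0,0,45],0],
  [[0,0,48],0],
])

```text
time: 17.2
tcp_pos: [0.5918, -0.006, 0.0135]
tool_rot: [-0.805, -3.036, 0.0]
contact_force: [0.7, 0.1, 0.8]
opening: 0.0752
gripper_force: 0.0
```

>>> step_arm([
  [[0,0,0],0],
  [[0,0,0],0],
  [[0,0,0],0],
  [[0,0,0],0],
  [[0,0,0],0],
])

```text
time: 17.7
tcp_pos: [0.5926, -0.0061, 0.0147]
tool_rot: [0.805, 3.036, 0.0]
contact_force: [-0.2, 0.8, 0.3]
opening: 0.075
gripper_force: 0.0
```

```bash
python3 -c "
from h import *
go((592.2,-6.2,12,60))"
```

```text
t 17.7 now [592.6  -6.1  14.7] 60.3 tilt [ 0.001  0.    -1.   ] F [-0.2  0.8  0.3] open 75.0 q6 0.4
shift [ 0.3 -0.3  2.7] turn 0.3 dist 3
```

>>> step_arm([
  [[0,0,1],0],
  [[0,0,2.5],0],
  [[0,0,2.5],0],
  [[0,0,2.5],0],
  [[0,0,2.5],0],
], hand=52)

```text
time: 18.2
tcp_pos: [0.5923, -0.0061, 0.0117]
tool_rot: [-0.805, -3.037, -0.0]
contact_force: [-0.2, 0.6, -0.7]
opening: 0.0518
gripper_force: 0.0
```

>>> step_arm([
  [[0,0,0],0],
  [[0,0,0],0],
  [[0,0,0],0],
  [[0,0,0],0],
  [[0,0,0],0],
], hand=38)

```text
time: 18.7
tcp_pos: [0.5925, -0.0062, 0.0119]
tool_rot: [0.805, 3.036, 0.0]
contact_force: [0.4, -0.5, 2.0]
opening: 0.0436
gripper_force: 31.7
```

>>> step_arm([
  [[0,0,-5],0],
  [[0,0,-20],0],
  [[0,0,-45],0],
  [[0,0,-75],0],
  [[0,0,-100],0],
])

```text
time: 19.2
tcp_pos: [0.592, -0.006, 0.1131]
tool_rot: [-0.805, -3.036, -0.0]
contact_force: [0.5, 0.7, -1.4]
opening: 0.0431
gripper_force: 31.4
```

>>> step_arm([
  [[0,0,-10],0],
  [[0,0,-10],0],
  [[0,0,-10],0],
  [[0,0,-10],0],
  [[0,0,-10],0],
])

```text
time: 19.7
tcp_pos: [0.5911, -0.006, 0.1201]
tool_rot: [-0.804, -3.034, 0.001]
contact_force: [-0.0, 0.5, -0.5]
opening: 0.0438
gripper_force: 31.5
```

```bash
python3 -c "
from h import *
go((575,80,125,30),(568,180,125,0),(572.5,262,125,-19.1),(572.5,262,75,-19.1))"
```

```text
t 19.7 now [591.1  -6.  120.1] 60.3 tilt [-0.003  0.    -1.   ] F [-0.   0.5 -0.5] open 43.8 q6 0.4
shift [56.6 66.7 -4.9] turn 30.3 dist 88
shift [90.1 43.9  0. ] turn 30 dist 100
shift [82.   4.5 -0. ] turn 19.1 dist 82
shift [ 0.  0. 50.] turn 0.0 dist 50
```

>>> step_arm([
  [[11,13,-1],6],
  [[22,26,-2],12],
  [[34,40,-3],18],
  [[46,54,-4],24],
  [[57,67,-5],30.3],
])

```text
time: 20.2
tcp_pos: [0.5752, 0.0811, 0.1259]
tool_rot: [-1.576, -2.716, 0.001]
contact_force: [0.6, -0.0, -1.4]
opening: 0.0435
gripper_force: 31.4
```

>>> step_arm([
  [[18,9,0],6],
  [[36,18,0],12],
  [[54,27,0],18],
  [[72,36,0],24],
  [[90,44,0],30],
])

```text
time: 20.7
tcp_pos: [0.5685, 0.181, 0.1258]
tool_rot: [-2.226, -2.216, 0.002]
contact_force: [-0.5, -0.2, -1.6]
opening: 0.0433
gripper_force: 31.4
```

>>> step_arm([
  [[20,1,0],5],
  [[42,2,0],10],
  [[60,3,0],15],
  [[74,4,0],19],
  [[82,4.5,0],19.1],
])

```text
time: 21.2
tcp_pos: [0.573, 0.2633, 0.1258]
tool_rot: [-2.558, -1.823, 0.002]
contact_force: [0.3, 0.1, -1.3]
opening: 0.0437
gripper_force: 31.4
```

>>> step_arm([
  [[0,0,15],0],
  [[0,0,30],0],
  [[0,0,42],0],
  [[0,0,50],0],
  [[0,0,50],0],
])

```text
time: 21.7
tcp_pos: [0.5725, 0.2616, 0.0752]
tool_rot: [-2.558, -1.822, 0.005]
contact_force: [0.5, 0.9, -0.7]
opening: 0.0435
gripper_force: 31.4
```

```bash
python3 - <<'E'
from h import *
d=cams.get_image("scene");P=pts(d);np.savez("sc.npz",P=P,im=d["img"]);save("s6.png",d["img"][220:320,330:463],6)
go((572.5,262,75,-19.1))
for l in("bay","rack","cube","cube_window"): print(l,[(np.round(x["position"],3),round(x["p"],2)) for x in spotter.tip_of("scene",l)])
E
```

```text
t 21.75 now [573.1 261.9  76.2] -19.1 tilt [-0.001 -0.    -1.   ] F [-0.4 -0.1 -1.6] open 43.5 q6 2.23
shift [-0.1 -0.6  1.2] turn 0.0 dist 1
bay [(array([0.575, 0.267, 0.004]), 0.63)]
rack [(array([0.568, 0.26 , 0.001]), 0.92), (array([ 0.44 , -0.131,  0.001]), 0.48), (array([ 0.443, -0.336,  0.03 ]), 0.17)]
cube [(array([ 0.696, -0.237, -0.002]), 0.85), (array([0.577, 0.265, 0.066]), 0.73), (array([ 0.7  , -0.339, -0.001]), 0.71)]
cube_window [(array([ 0.683, -0.327,  0.016]), 0.91), (array([ 0.706, -0.254,  0.018]), 0.85), (array([0.554, 0.267, 0.083]), 0.52)]
```

View pics/s6.png

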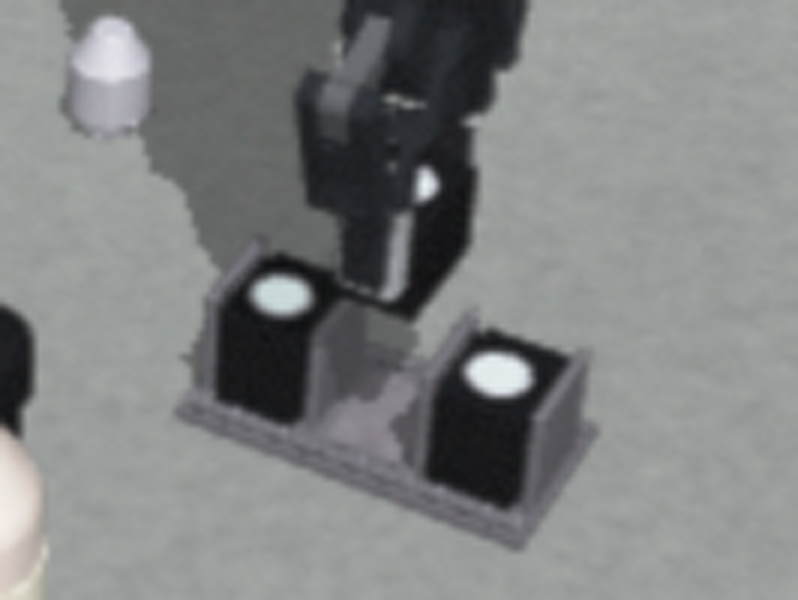

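The cube is held above the middle bay. Its +y side face is visible at crop (450,230) and the bay walls at (330,340) and (450,370). I compare the offsets across the rack within this one camera.

```bash
python3 - <<'E'
import numpy as np,cv2
f=np.load("sc.npz");P=f["P"];im=f["im"].astype(int)
P0=np.load("top0.npy")
for nm,Q in(("scene",P),("top",P0)):
    c=Q[...,:2]-[.573,.262]; a=np.radians(-19.1)
    X=c[...,0]*np.cos(a)+c[...,1]*np.sin(a);Y=-c[...,0]*np.sin(a)+c[...,1]*np.cos(a);Z=Q[...,2]
    m=(abs(X)<.03)&(abs(Y)<.075)&(Z>.036)&(Z<.052)
    r=cv2.minAreaRect(np.stack([X[m],Y[m]],-1).astype(np.float32)*1000);print(nm,"rect",np.round(r[0],1),np.round(r[1],1),round(r[2],1))
    if nm=="scene":
        gray=(im.min(-1)>70)&(im.max(-1)<170)
    else: gray=np.ones_like(m)
    h,_=np.histogram(Y[m&gray]*1000,bins=np.arange(-70,71,2));print(h)
    w=(abs(Y)<.075)&(Z>.028)&(Z<.046)&(abs(X)<.017)
    # +y faces in scene: print hist of Y
    h,_=np.histogram(Y[w&gray]*1000,bins=np.arange(-70,71,2));print(h)
    if nm=="scene":
        s=(slice(251,268),slice(402,408));print("held right face Y",np.round(np.median(Y[s])*1000,1),np.round(np.percentile(Y[s]*1000,[20,80]),1),"X",np.round(np.percentile(X[s]*1000,[5,95]),1),"Z",np.median(Z[s]))
        for c0,r0 in ((426,283),):
            s=(slice(r0-4,r0+8),slice(c0-2,c0+3));print("right wall outer face Y",np.median(Y[s])*1000,np.median(Z[s]),np.median(X[s]))
        s=(slice(274,284),slice(385,391));print("left inner wall +y face Y",np.median(Y[s])*1000,np.percentile(Y[s]*1000,[20,80]),np.median(Z[s]),np.median(X[s]))
E
```

```text
scene rect [ 1.8 -0.3] [ 47.8 122.4] 0.3
[ 0  0  0  0 10 11 23  2  0  2  3  2  1  0  6  1  2  2  2  6  1  0  0  0
  7 17 12  0  0  0  0  0  0  0  0  0  0  0  0  0  0  0  0  6 17 27  1  1
  4  4  2  3  3  1  1  2  3  2  3  3  0  2  1 14 26 17  0  0  0  0]
[ 0  0  0  0  3  2 13  2  0  2  3  1  1  0  3  1  2  2  2  4  0  0  0  0
  2 12 21  0  0  0  0  0  0  0  0  0  0  0  0  0  0  0  0  2  8 14  0  1
  4  2  2  2  2  1  1  0  2  2  2  3  0  1  1  4 16 25  0  0  0  0]
held right face Y 13.7 [12.8 14.3] X [-85.5  11.6] Z 0.08716971712021471
right wall outer face Y 59.43868671556312 0.03402059408417929 -0.012271570545002688
left inner wall +y face Y -17.584025893597207 [-18.21423773 -17.19299373] 0.02315608015013554 -1.538190520732974e-05
top rect [-0.5 -0.9] [ 43.8 122.6] 0.1
[ 0  0  0  2 16 15  7  8 13 19 13 16 15 18 15 14 17 14 17 10 15 14 11 14
 15 14  1  0  0  0  0  0  0  0  0  0  0  0  0  0  0  0  0 22 15  5 13 12
 18 14 14 14 19 15 15 16 15 15 18 13 15  9 14 14 17  2  0  0  0  0]
[ 0  0  0  1 17  6  2 12  7 12  9 11 11 11 10 11 11 12 10  8 13 12  9 14
  9  9  1  0  0  0  0  0  0  0  0  0  0  0  0  0  0  0  2 23  7  4 13  9
 11 10 10 12 14  8 11  9 10  9 11  9 11  7 16 10  9  2  0  0  0  0]
```

>>> step_arm([
  [[0,-0.3,8],0],
  [[0,-0.3,16],0],
  [[0,-0.3,24],0],
  [[0,-0.3,30],0],
  [[0,-0.3,34],0],
])

```text
time: 22.45
tcp_pos: [0.5727, 0.2622, 0.0416]
tool_rot: [-2.559, -1.822, 0.002]
contact_force: [-0.2, -0.5, -0.5]
opening: 0.0435
gripper_force: 31.4
```

```bash
python3 -c "
from h import *
go((573,262,20,-19.1),(573,262,13.5,-19.1)); print(monitor.get_state()['torque'].round(2))"
```

```text
t 22.45 now [572.7 262.2  41.6] -19.1 tilt [-0.001 -0.    -1.   ] F [-0.2 -0.5 -0.5] open 43.5 q6 2.23
shift [-0.   0.4 21.6] turn -0.0 dist 22
shift [0.  0.  6.5] turn 0.0 dist 6
[-0.01  0.03 -0.04]
```

In the bay with no contact so far. Continuing down.

>>> step_arm([
  [[0,0,6],0],
  [[0,0,12],0],
  [[0,0,17],0],
  [[0,0,20],0],
  [[0,0,22],0],
])

```text
time: 22.95
tcp_pos: [0.5732, 0.2623, 0.0205]
tool_rot: [-2.559, -1.822, 0.0]
contact_force: [0.1, -0.6, -1.1]
opening: 0.0434
gripper_force: 31.4
```

>>> step_arm([
  [[0,0,1],0],
  [[0,0,2],0],
  [[0,0,3],0],
  [[0,0,4],0],
  [[0,0,4],0],
])

```text
time: 23.45
tcp_pos: [0.5733, 0.2624, 0.0168]
tool_rot: [-2.559, -1.822, -0.0]
contact_force: [0.1, -0.8, -2.1]
opening: 0.0434
gripper_force: 31.4
```

>>> step_arm([
  [[0,0,1],0],
  [[0,0,1.5],0],
  [[0,0,2],0],
  [[0,0,2.5],0],
  [[0,0,2.5],0],
])

```text
time: 23.95
tcp_pos: [0.5733, 0.2624, 0.0142]
tool_rot: [-2.559, -1.822, 0.0]
contact_force: [0.6, 0.7, -1.4]
opening: 0.0435
gripper_force: 31.4
```

>>> step_arm([
  [[0,0,0.5],0],
  [[0,0,0.8],0],
  [[0,0,1],0],
  [[0,0,1],0],
  [[0,0,1],0],
])

```text
time: 24.45
tcp_pos: [0.5734, 0.2624, 0.0133]
tool_rot: [-2.559, -1.822, -0.0]
contact_force: [-0.2, -0.3, -1.3]
opening: 0.0436
gripper_force: 31.4
```

>>> step_arm([
  [[0,0,0.4],0],
  [[0,0,0.8],0],
  [[0,0,1.2],0],
  [[0,0,1.2],0],
  [[0,0,1.2],0],
])

```text
time: 24.95
tcp_pos: [0.5734, 0.2624, 0.0129]
tool_rot: [2.559, 1.822, 0.001]
contact_force: [-2.6, -0.8, 5.8]
opening: 0.0438
gripper_force: 32.3
```

>>> step_arm([
  [[0,0,0],0],
  [[0,0,0],0],
  [[0,0,0],0],
  [[0,0,0],0],
  [[0,0,0],0],
], hand=62)

```text
time: 25.45
tcp_pos: [0.5733, 0.2624, 0.012]
tool_rot: [-2.559, -1.822, 0.0]
contact_force: [0.5, -0.7, -0.7]
opening: 0.0619
gripper_force: 0.0
```

>>> step_arm([
  [[0,0,-10],0],
  [[0,0,-30],0],
  [[0,0,-60],0],
  [[0,0,-95],0],
  [[0,0,-130],0],
])

```text
time: 25.95
tcp_pos: [0.5731, 0.2623, 0.144]
tool_rot: [-2.559, -1.822, -0.0]
contact_force: [0.6, 0.7, -0.8]
opening: 0.0618
gripper_force: 0.0
```

>>> step_arm([
  [[0,-45,-10],0],
  [[0,-90,-20],0],
  [[0,-130,-30],0],
  [[0,-130,-30],0],
  [[0,-130,-30],0],
])

```text
time: 26.45
tcp_pos: [0.4504, 0.3055, 0.1734]
tool_rot: [2.557, 1.824, 0.003]
contact_force: [1.4, 0.3, 0.4]
opening: 0.062
gripper_force: 0.0
```

```bash
python3 - <<'E'
from h import *
d=cams.get_image("scene");t=cams.get_image("top")
a=cv2.resize(d["img"][230:320,340:440],None,fx=4,fy=4,interpolation=3);b=cv2.resize(t["img"][190:280,190:290],None,fx=4,fy=4,interpolation=3)
save("f7.png",np.hstack([a,b]))
P=pts(t);m=(np.hypot(P[...,0]-.572,P[...,1]-.261)<.08)&(t["img"].min(-1)>190);n,L,S,C=cv2.connectedComponentsWithStats(m.astype(np.uint8))
for i in range(1,n): print("disc",S[i,4],np.median(P[L==i],0).round(4))
go()
E
```

```text
disc 31 [0.5896 0.2988 0.0436]
disc 28 [0.5759 0.2615 0.0446]
disc 28 [0.564  0.2241 0.0439]
t 26.55 now [451.5 304.8 172.4] -19.1 tilt [ 0.001  0.    -1.   ] F [0.4 0.6 0. ] open 62.0 q6 2.38
```

View pics/f7.png

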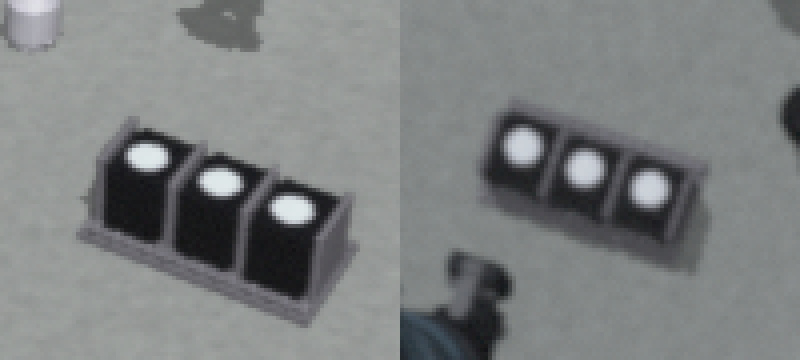

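The three cubes stand in line at the same height, with the moved one in the middle at (220,185) and (585,168). All face the same way, and the arm is clear.

```bash
python3 -c "
from h import *
print(ticket.finish_job())"
```

```text
the job is handed in; nothing more can be done
None
```

The filter cube is seated in the rack's middle bay, window end to the front, in line with the two spares; I handed the job in at about 27 s with the arm clear, and no verdict came back.

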